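# Check a polishing stick under the bench microscope

## Robot

A 7-joint arm with a two-finger parallel gripper is mounted at the origin on a cart in front of the work surface, level with it; the furniture and walls round the work are solid. World frame = base frame: x ahead of the robot, y to its left, z up, the work surface at z = 0. Lengths are in m, angles in degrees, forces in N, time in s.
With the tool pointing down it reaches from about 0.425 to 0.875 m from the base axis. Payload 4.7 kg.
Tool frame: the origin (TCP) lies midway between the tips of the shut fingers; the grasp point (between the pads) lies 19 mm behind it; z points along the fingers, y is the line along which they close (so a half turn about z gives the same grasp; the last joint's range is limited). The gripper opens to 87 mm and grips with 3 to 60 N. Pads are 19 mm wide; open, the fingers measure 117 mm over their backs; the gripper's body (75 mm by 190 mm) begins 51 mm behind the grasp point.
Start: joints at [74.834, 18.392, -4.016, 83.108, 1.295, 78.541, -3.26], TCP at [0.179, -0.625, 0.223] pointing down, gripper open.
Joint ranges: [-163.93, 163.93], [-17.29, 119.83], [-79.2, 71.16], [3.27, 140.29], [-89.18, 269.18], [5.43, 117.66], [-154.24, 154.24]. Speed limits (degrees/s): [147.25, 147.25, 180, 180, 180, 180, 180].

## Interface

Orientations are given as a 3x3 rotation matrix whose columns are the frame's x, y, z axes.
In Python, from cell import ctrl, vision gives the robot as it stands. The module is installed in compiled form; this text tells all that it offers.
- The arm moves only by the tool servo_tool, never from a script. Its argument "plan" is a list of rows, each an object of numbers: "dx", "dy", "dz": the shift along the world's x, y, z in cm; "yaw": the turn about the world's z in degrees; "grip": the opening, from -1 (shut) to 1 (fully open). A call has 1 to 5 rows; each row is the pose to reach, as a shift and turn from the pose commanded when the call began; what a row does not reach only later rows make up. A row lasts 1/8 s, in which the tool goes at most 62.5 mm and 10.7 degrees, less where a joint would pass 70% of its speed; a pose out of reach is approached as far as the arm can. A call with a gripper value outside its range is refused whole. The fingers move at their own pace and stop on an object; "squeeze" is the grip in N (left out, the last holds). Time passes only in rows, so rows that repeat a pose let the fingers close. It gives the time, the measured TCP pose, the force, the opening and the grip force at its end, in the units of the state.
- ctrl.sense(): the state, without advancing time (a new reading comes with each control period).
- vision.capture(name): name is "side" or "top" or "wrist"; returns (picture, depth): 420x560x3 uint8, red, green, blue; 420x560 float32, m along the optical axis (not along the pixel's ray), 0 where there is no reading.
- vision.calibration(name): a dict with "K" (3x3 intrinsics, pixels), "k1" (the pictures are not rectified: a ray, as slopes to the right and down, at radius r is drawn at 1 + k1 r^2 times it, then the intrinsics apply), "cam_to_world" (4x4, takes a point from camera to world coordinates). Camera axes: x right, y down, z forward; pixel columns grow to the right and rows downward; lengths in m; the calibration is good to about 2 mm. A picture is of the moment at which its call begins: read the wrist's pose just before it. calibration takes no time and is no camera call; for the wrist camera it gives the pose at the moment of the call.
- ctrl.finish_job(): hands the job in; it is judged then, once.
The state is a dict: "clock": time; "joint_positions": joint angles; "qvel": joint speeds; "joint_torque": joint torques, N m; "position": TCP position; "tool_rot": TCP orientation; "contact_force": force on the tool from outside, world axes, zero at the start; "moment": the same for the moment, N m; "gripper_width": finger opening in m; "grasp_force": force on a finger pad.
Only numpy, scipy, OpenCV 4.12 (cv2) and the standard library are available. Lean on these libraries where they do the work, as an engineer would, in place of code of your own. Each camera call takes 0.05 s, during which the arm holds its last target. There are 200 camera calls.

## Task

Lay the grey-green polishing stick lengthwise in the sloped cradle on the microscope's slide stage, right down on its bar between the guide lugs; it is brittle stone, so do not drop it, and leave the pigment jar, black-banded ink tin and tape roll where they are. Then grip the black knob and slide the stage along its rail towards the microscope until you feel the ball click into the notch that puts the stick under the lens. Finish still gripping the knob and holding the stage on that click, so that nothing shifts while the picture is taken.

Things in the scene. Friction and masses are not known exactly. Their poses are not given: they have to be found in the camera images.
- stick_mid (a point): Centre of the loose grey-green polishing stick, a square bar of brittle stone 22 x 70 x 22 mm, about 50 g, lying flat on the counter at the start. Its y axis runs along the 70 mm length, z up; either end may go uphill in the cradle.
- cradle_seat (a point): Where the stick's centre comes to lie in the cradle; moves with the stage. x runs up the slope and, seen from above, along the rail towards the microscope; z is square to the seat. The seat rises 20 degrees towards the microscope. The stick rests on a bar 16 mm wide, 81 mm long, its top 11 mm below this point (along z), about 70 mm above the counter; nothing lies beside the bar for 15 mm down.
- cradle_bar (a point): The cradle: middle of the bar's top, axes as cradle_seat. Four guide lugs, 10 mm long, stand beside the stick at x = -29 and +29 mm, 2 mm or more clear on either side, leaning outwards, tops 11 mm above the bar; between them 48 mm along x stay open for the fingers. At the lower end (x = -40 mm) a stop reaches 10 mm above the bar; the upper end is open.
- knob (a point): Middle of the grip of the stage's round black upright knob: 19 mm diameter, grip 34 mm high, from 17 mm above to 17 mm below this point; the stage plate (50 mm wide) is 27 mm below it. It stands 130 mm behind the cradle, on the robot's side, and moves with the stage. x points along the rail towards the microscope, z up.
- stage (a joint): Travel of the stage on its level rail, m: 0 pulled out towards the robot, growing towards the microscope; end stop 0.150. A spring ball in the stage's right side drops into a vee notch in the rail at 0.130, the stick then under the lens. It runs at about 1 N; within 4 mm of the notch the ball draws it in, and leaving it takes about 10 N. Starts at 0 to 0.035.
- lens (a point): Centre of the lens face of the microscope head, looking straight down onto the cradle's notch position, 162 mm above the counter. Ring light 62 mm in diameter round it; the head is up to 76 mm wide and reaches 325 mm above the counter, carried by a column 95 mm farther on. x along the rail, away from the knob.
- microscope: The microscope's grey base plate (400 x 105 mm, 15 mm high), fixed to the counter. Origin on its underside, 10 mm nearer the robot than its middle, x along the rail, towards the column at its far end.
- pigment_jar: Loose ochre jar, 39 mm wide and 46 mm high, a bystander; origin at the centre of its underside.
- black_tin: Loose ink tin with black bands, 69 mm wide and 53 mm high, a bystander; origin at the centre of its underside.
- tape_roll: Loose roll of blue tape lying flat, 93 mm wide and 24 mm high, a bystander; origin at the centre of its underside.
Not all that is in view belongs to the job. Leave any red look-alike of the part that bears stick_mid alone.

How it is judged (in metres and radians):
On the way:
1. the stick lies in the cradle and has been let go, with the stage still pulled out (travel below 60 mm) (x of stick_mid in the frame of cradle_seat between -0.008 and 0.008 m and y of stick_mid in the frame of cradle_seat between -0.004 and 0.004 m and z of stick_mid in the frame of cradle_seat between -0.003 and 0.004 m and angle between the y axis of stick_mid and the x axis of cradle_seat, either way round below 0.12 rad and contact force between the fingers and polishing_stick below 0.1 N and value of joint stage below 0.06 m), for 0.3 s.
At the end, for the whole second after the job is handed in: Stick in the cradle, not touched by the fingers: centre within 8 mm along, 4 mm across, 3 to 4 mm in height of the seat point, length within 0.12 rad. Stage at rest within 2 mm of the notch (travel 128 to 132 mm), knob pinched with over 8 N in all, grasp point within 30 mm of its middle (x of stick_mid in the frame of cradle_seat between -0.008 and 0.008 m and y of stick_mid in the frame of cradle_seat between -0.004 and 0.004 m and z of stick_mid in the frame of cradle_seat between -0.003 and 0.004 m and angle between the y axis of stick_mid and the x axis of cradle_seat, either way round below 0.12 rad and contact force between the fingers and polishing_stick below 0.1 N and value of joint stage between 0.128 and 0.132 m and velocity of joint stage between -0.005 and 0.005 m/s and contact force between the fingers and stage above 8 N and distance between the grasp point and knob below 0.03 m); the arm keeps its last pose, push and grip.
It fails at once if the stick is dropped: it moves faster than 0.6 m/s out of the fingers (linear speed of polishing_stick above 0.6 m/s and contact force between the fingers and polishing_stick below 0.1 N).
It fails at once if the pigment jar is moved by more than 25 mm (distance of pigment_jar from where it was at the start of the episode above 0.025 m).
It fails at once if the black ink tin is moved by more than 25 mm (distance of black_tin from where it was at the start of the episode above 0.025 m).
It fails at once if the tape roll is moved by more than 25 mm (distance of tape_roll from where it was at the start of the episode above 0.025 m).
It also fails if it takes over 64 s, if anything falls off the work surface, if the arm or the gripper's body presses on something with over 40 N, if the wrist force passes 120 N, or if a joint passes its speed limit or range.

## Working session

There is one attempt and no reset: what is moved stays moved. The work goes in short steps, Python scripts to look and compute and a tool call to move; the robot and the scene stay as the last step left them, time stands still between calls to the robot, and variables do not carry over. Pictures are saved under pics/ and viewed, at most 10 in all, crops included, and the job is handed in when it is done.

Besides the shell and the picture viewer there is one more tool, called after "Request:" by a JSON object that holds its "op" and its "data", one argument or row to a line. servo_tool: Moves the arm, as the interface text tells. Its arguments: {"type":"object","properties":{"plan":{"type":"array"},"squeeze":{"type":"number"}},"required":["plan"]}

```bash
mkdir -p pics; cat > h.py <<'E'
import numpy as np, cv2
from cell import ctrl, vision
def cap(n):
    c=vision.calibration(n); p,d=vision.capture(n); return p,d,c
def pts(d,c):
    K=np.array(c['K'],float);k1=c['k1'];h,w=d.shape
    v,u=np.mgrid[:h,:w].astype(float)
    P=cv2.undistortPoints(np.stack([u.ravel(),v.ravel()],1)[:,None],K,np.array([k1,0,0,0.]))[:,0]
    X=np.c_[P*d.ravel()[:,None],d.ravel(),np.ones(h*w)]@np.array(c['cam_to_world']).T
    X=X[:,:3].reshape(h,w,3); X[d==0]=np.nan; return X
def save(n,p): cv2.imwrite('pics/'+n,cv2.cvtColor(p,cv2.COLOR_RGB2BGR))
E
python3 - <<'E'
from h import *
for n in ('side','top','wrist'):
    p,d,c=cap(n); X=pts(d,c); np.savez(n+'0.npz',p=p,X=X); save(n+'0.png',p); print(n,np.round(c['cam_to_world'],2).tolist())
a=[cv2.resize(cv2.imread(f'pics/{n}0.png'),(560,420)) for n in('side','top')]
print(ctrl.sense())
E
```

```text
side [[0.98, -0.09, 0.15, 0.38], [-0.18, -0.38, 0.91, -1.16], [-0.02, -0.92, -0.39, 0.64], [0.0, 0.0, 0.0, 1.0]]
top [[-0.02, -0.98, 0.19, 0.43], [-1.0, 0.02, 0.03, -0.02], [-0.03, -0.19, -0.98, 1.05], [0.0, 0.0, 0.0, 1.0]]
wrist [[0.28, -0.93, -0.25, 0.25], [-0.96, -0.27, -0.07, -0.61], [-0.0, 0.26, -0.96, 0.38], [0.0, 0.0, 0.0, 1.0]]
{'clock': 0.15, 'joint_positions': array([74.83443081, 18.43039015, -4.01472585, 83.15873948,  1.29485461,
       78.53939306, -3.25971041]), 'qvel': array([ 0.00724401, -0.13889841, -0.08138873, -0.20029571,  0.00451455,
       -0.07720422, -0.09832665]), 'joint_torque': array([-3.11528411e-04, -4.91796327e+01, -4.04701531e-01, -3.12877786e+01,
       -6.38919091e-02,  4.03555250e-02,  6.57377291e-05]), 'position': array([ 0.17870961, -0.6245256 ,  0.22170125]), 'tool_rot': array([[ 9.61384463e-01,  2.75208427e-01, -4.85328046e-04],
       [ 2.75208841e-01, -9.61383486e-01,  1.37368837e-03],
       [-8.85357538e-05, -1.45420922e-03, -9.99998939e-01]]), 'contact_force': array([-0.22879107,  0.84914566, -0.0886206 ]), 'moment': array([0.06771451, 0.05186184, 0.02087553]), 'grasp_force': 0.0, 'gripper_width': 0.08701773570101713}
```

View pics/top0.png

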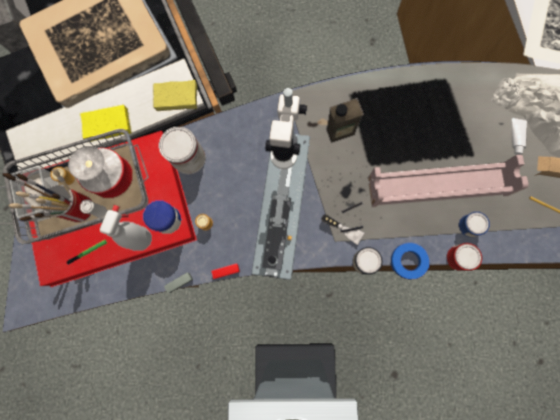

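View pics/side0.png

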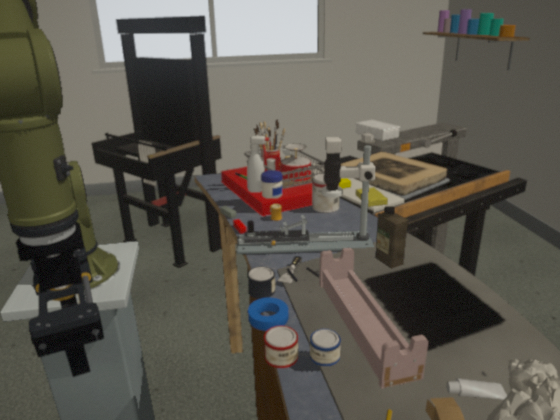

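The top view shows the candidates: a grey-green stick at (177,282), and the red look-alike at (225,271), which I leave alone. The microscope plate runs from (275,275) to (292,135), with the cradle near (280,215), the knob near (273,245) and the lens near (283,150). The pigment jar is at (203,221), the black-banded tin at (368,261) and the tape at (410,261). I choose (177,282) and will check it in a crop.

```bash
python3 - <<'E'
from h import *
z=np.load('top0.npz');p,X=z['p'],z['X']
a=cv2.resize(p[255:300,150:250],None,fx=4,fy=4,interpolation=2); b=cv2.resize(p[120:290,240:320],None,fx=3.5,fy=3.5,interpolation=2)
im=np.zeros((600,700,3),np.uint8); im[:a.shape[0],:a.shape[1]]=a; im[:b.shape[0],410:410+b.shape[1]]=b[:600]
save('crop0.png',im)
for n,(u,v) in dict(stick=(177,282),red=(225,271),knob=(273,233),jar=(203,221),tin=(368,261),tape=(410,247)).items(): print(n,np.round(X[v,u],3))
# microscope plate: z 0.01-0.02
m=(abs(X[...,2]-.015)<.005)&(X[...,0]>.2); 
reg=np.zeros_like(m);reg[125:285,245:315]=1
P=X[m&reg.astype(bool)]; r=cv2.minAreaRect(P[:,:2].astype(np.float32)); print('plate',r,len(P))
reg[:]=0;reg[268:298,158:198]=1
m=(X[...,2]>.012)&(X[...,2]<.04)&reg.astype(bool); P=X[m]; print('stick',cv2.minAreaRect(P[:,:2].astype(np.float32)),P.mean(0),np.percentile(P[:,2],[5,50,95]),len(P))
reg[:]=0;reg[125:285,245:315]=1
for v in range(185,275,5): print(v,[f'{X[v,u,0]:.3f},{X[v,u,1]:.3f},{X[v,u,2]:.3f}' for u in range(266,292,4)])
E
```

```text
stick [0.446 0.292 0.019]
red [0.472 0.166 0.024]
knob [0.567 0.039 0.038]
jar [0.602 0.222 0.042]
tin [ 0.489 -0.199  0.054]
tape [ 0.525 -0.314  0.024]
plate ((0.6660269498825073, 0.0014478638768196106), (0.13250420987606049, 0.4333191514015198), 81.18643188476562) 3103
stick ((0.44533082842826843, 0.29026028513908386), (0.0228403452783823, 0.0686764121055603), 28.860607147216797) [0.44474543 0.28965658 0.02080082] [0.01668116 0.02099333 0.0244135 ] 241
185 ['0.702,0.058,0.014', '0.703,0.047,0.011', '0.702,0.036,0.013', '0.698,0.025,0.027', '0.697,0.014,0.028', '0.697,0.003,0.029', '0.701,-0.008,0.014']
190 ['0.688,0.058,0.013', '0.688,0.047,0.015', '0.688,0.036,0.012', '0.683,0.025,0.031', '0.683,0.014,0.031', '0.684,0.003,0.027', '0.687,-0.007,0.014']
195 ['0.674,0.058,0.013', '0.674,0.047,0.014', '0.673,0.036,0.017', '0.658,0.022,0.082', '0.658,0.012,0.079', '0.669,0.003,0.030', '0.673,-0.007,0.013']
200 ['0.661,0.058,0.013', '0.660,0.047,0.014', '0.655,0.035,0.038', '0.646,0.023,0.077', '0.645,0.013,0.077', '0.643,0.002,0.087', 'nan,nan,nan']
205 ['0.647,0.059,0.011', '0.645,0.
[... 1406 characters left out ...]
9', '0.522,0.026,0.041', '0.522,0.016,0.042', '0.524,0.006,0.017', '0.524,-0.004,0.015']
255 ['0.510,0.058,0.038', '0.510,0.048,0.034', '0.509,0.037,0.042', '0.509,0.027,0.039', '0.509,0.016,0.038', '0.511,0.007,0.015', '0.511,-0.004,0.014']
260 ['0.497,0.058,0.038', '0.494,0.045,0.080', '0.494,0.035,0.081', '0.497,0.027,0.040', '0.497,0.017,0.037', '0.498,0.007,0.016', '0.498,-0.004,0.014']
265 ['0.484,0.058,0.040', '0.484,0.047,0.041', '0.484,0.037,0.041', '0.484,0.027,0.038', '0.485,0.018,0.014', '0.485,0.007,0.012', '0.484,-0.003,0.017']
270 ['0.472,0.059,0.029', '0.472,0.048,0.029', '0.472,0.038,0.029', '0.472,0.028,0.015', '0.472,0.018,0.010', '0.472,0.007,0.013', '0.472,-0.003,0.015']
```

View pics/crop0.png

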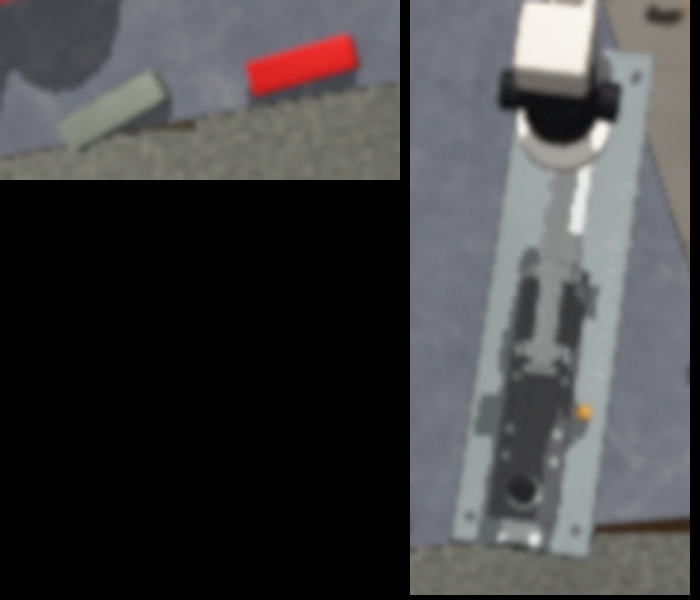

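The crop confirms it: the grey-green bar at (177,282) lies near the counter edge, and the red look-alike is to its right. The stick's centre is at (0.445, 0.290), top z about 0.021, measuring 23 x 69 mm, which matches the description. The knob is at (0.494, 0.04), top z about 0.081, and the rail runs at about -8.6°. I'm moving over the stick on an arc.

Request:
{"op": "servo_tool", "data": {
  "plan": [
    {"dx": 4, "dy": 4.4, "yaw": 5, "grip": 1},
    {"dx": 8.5, "dy": 8.8, "yaw": 11},
    {"dx": 12.7, "dy": 13.2, "yaw": 16},
    {"dx": 17, "dy": 17.6, "yaw": 22},
    {"dx": 21, "dy": 22, "yaw": 27}
  ]
}}

```text
invalid input at $.plan[0]: expected keys dx, dy, dz, yaw, grip
```

Request:
{"op": "servo_tool", "data": {
  "plan": [
    {"dx": 2, "dy": 5.8, "yaw": 6},
    {"dx": 4, "dy": 11.6, "yaw": 12},
    {"dx": 6, "dy": 17.4, "yaw": 18},
    {"dx": 8, "dy": 23.2, "yaw": 24},
    {"dx": 10, "dy": 29, "yaw": 30}
  ]
}}

```text
invalid input at $.plan[0]: expected keys dx, dy, dz, yaw, grip
```

Request:
{"op": "servo_tool", "data": {
  "plan": [
    {"dx": 0, "dy": 5.8, "yaw": 6},
    {"dx": 0, "dy": 11.6, "yaw": 12},
    {"dx": 0, "dy": 17.4, "yaw": 18},
    {"dx": -0.5, "dy": 23.2, "yaw": 24},
    {"dx": -1, "dy": 29, "yaw": 30}
  ]
}}

```text
invalid input at $.plan[0]: expected keys dx, dy, dz, yaw, grip
```

Request:
{"op": "servo_tool", "data": {
  "plan": [
    {"dx": -1.2, "dy": 4, "yaw": 6},
    {"dx": -2.4, "dy": 8, "yaw": 11},
    {"dx": -3.4, "dy": 11.5, "yaw": 16},
    {"dx": -3.4, "dy": 11.5, "yaw": 16},
    {"dx": -3.4, "dy": 11.5, "yaw": 16}
  ]
}}

```text
invalid input at $.plan[0]: expected keys dx, dy, dz, yaw, grip
```

```bash
cat > stick.py <<'E'
from h import *
p,d,c=cap('wrist'); X=pts(d,c); np.savez('w1.npz',p=p,X=X); save('w1.png',p)
s=ctrl.sense(); T=s['position']; print(T,s['tool_rot'].round(3).tolist(),s['gripper_width'])
m=(X[...,2]>.014)&(X[...,2]<.03)&(np.hypot(X[...,0]-.445,X[...,1]-.29)<.055)
n,l,st,_=cv2.connectedComponentsWithStats(m.astype(np.uint8)); k=1+st[1:,4].argmax(); P=X[l==k]
r=cv2.minAreaRect(P[:,:2].astype(np.float32)); print(r,P.mean(0),np.percentile(P[:,2],[5,50,95]),len(P),st[k])
print('d cm',(np.array(r[0])-T[:2])*100)
E
python3 stick.py
```

```text
[ 0.17876656 -0.62457219  0.2218734 ] [[0.961, 0.275, -0.0], [0.275, -0.961, 0.001], [-0.0, -0.001, -1.0]] 0.08702603639937397Traceback (most recent call last):
  File "stick.py", line 5, in <module>
    n,l,st,_=cv2.connectedComponentsWithStats(m.astype(np.uint8)); k=1+st[1:,4].argmax(); P=X[l==k]
                                                                       ~~~~~~~~~~~~~~~^^
ValueError: attempt to get argmax of an empty sequence
```

View pics/w1.png

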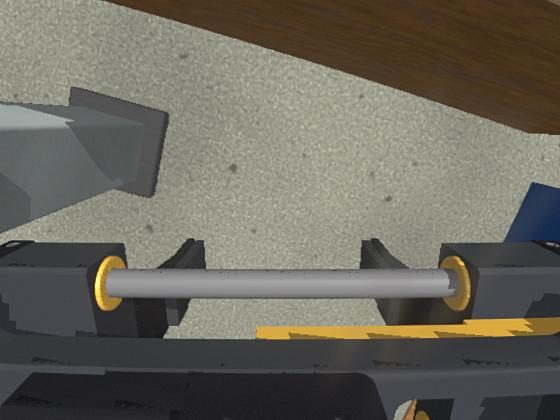

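The wrist view shows only the floor, with the fingers at (190,270) and (375,270). Every row needs all the keys, so the arm hasn't moved. I'm resending the moves.

Request:
{"op": "servo_tool", "data": {
  "plan": [
    {"dx": 4, "dy": 4.4, "dz": 0, "yaw": 5, "grip": 1},
    {"dx": 8.5, "dy": 8.8, "dz": 0, "yaw": 11, "grip": 1},
    {"dx": 12.7, "dy": 13.2, "dz": 0, "yaw": 16, "grip": 1},
    {"dx": 17, "dy": 17.6, "dz": 0, "yaw": 22, "grip": 1},
    {"dx": 21, "dy": 22, "dz": 0, "yaw": 27, "grip": 1}
  ]
}}

```text
clock: 0.82
position: [0.3901, -0.4032, 0.2226]
tool_rot: [[0.729, 0.684, 0.0], [0.684, -0.729, -0.0], [-0.0, 0.0, -1.0]]
contact_force: [0.3, -0.9, 0.2]
gripper_width: 0.0868
grasp_force: 0.0
```

Request:
{"op": "servo_tool", "data": {
  "plan": [
    {"dx": 2, "dy": 5.8, "dz": 0, "yaw": 6, "grip": 1},
    {"dx": 4, "dy": 11.6, "dz": 0, "yaw": 12, "grip": 1},
    {"dx": 6, "dy": 17.4, "dz": 0, "yaw": 18, "grip": 1},
    {"dx": 8, "dy": 23.2, "dz": 0, "yaw": 24, "grip": 1},
    {"dx": 10, "dy": 29, "dz": 0, "yaw": 30, "grip": 1}
  ]
}}

```text
clock: 1.45
position: [0.4891, -0.1131, 0.2227]
tool_rot: [[0.29, 0.957, 0.001], [0.957, -0.29, -0.001], [-0.001, 0.001, -1.0]]
contact_force: [0.7, 0.2, -0.2]
gripper_width: 0.0873
grasp_force: 0.0
```

Request:
{"op": "servo_tool", "data": {
  "plan": [
    {"dx": 0, "dy": 5.8, "dz": 0, "yaw": 6, "grip": 1},
    {"dx": 0, "dy": 11.6, "dz": 0, "yaw": 12, "grip": 1},
    {"dx": 0, "dy": 17.4, "dz": 0, "yaw": 18, "grip": 1},
    {"dx": -0.5, "dy": 23.2, "dz": 0, "yaw": 24, "grip": 1},
    {"dx": -1, "dy": 29, "dz": 0, "yaw": 30, "grip": 1}
  ]
}}

```text
clock: 2.08
position: [0.4785, 0.1767, 0.2227]
tool_rot: [[-0.227, 0.974, 0.001], [0.974, 0.227, -0.001], [-0.001, 0.001, -1.0]]
contact_force: [1.5, 0.9, -0.0]
gripper_width: 0.0872
grasp_force: 0.0
```

Request:
{"op": "servo_tool", "data": {
  "plan": [
    {"dx": -1.2, "dy": 4, "dz": 0, "yaw": 6, "grip": 1},
    {"dx": -2.4, "dy": 8, "dz": 0, "yaw": 11, "grip": 1},
    {"dx": -3.4, "dy": 11.5, "dz": 0, "yaw": 16, "grip": 1},
    {"dx": -3.4, "dy": 11.5, "dz": 0, "yaw": 16, "grip": 1},
    {"dx": -3.4, "dy": 11.5, "dz": 0, "yaw": 16, "grip": 1}
  ]
}}

```text
clock: 2.7
position: [0.4452, 0.2892, 0.2223]
tool_rot: [[-0.483, 0.875, -0.0], [0.875, 0.483, -0.001], [-0.001, -0.0, -1.0]]
contact_force: [-0.1, -1.1, 0.2]
gripper_width: 0.0867
grasp_force: 0.0
```

```bash
python3 stick.py
```

```text
[0.4454848  0.28868139 0.22234801] [[-0.482, 0.876, 0.0], [0.876, 0.482, -0.001], [-0.001, -0.0, -1.0]] 0.08689594176736261
((0.4450604319572449, 0.291364848613739), (0.02167491987347603, 0.07013546675443649), 28.990861892700195) [0.44466742 0.29212947 0.02145278] [0.01997101 0.02147951 0.02274592] 1111 [ 274  153   19   60 1111]
d cm [-0.04243664  0.26834548]
```

View pics/w1.png

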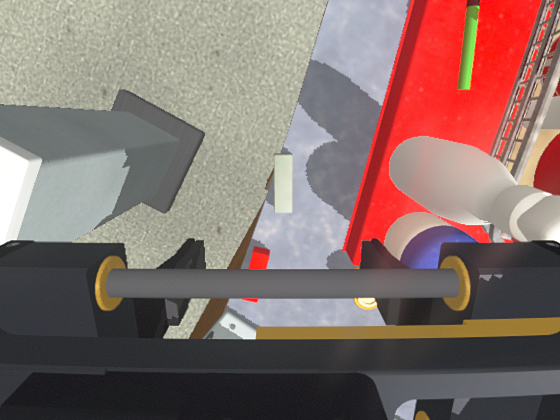

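The stick is at (283,183) in the wrist view, with the red bar at (258,272). I'm checking that the gripper body won't meet anything tall before descending.

```bash
python3 - <<'E'
from h import *
for f in('top0','w1','side0'):
    X=np.load(f+'.npz')['X'].reshape(-1,3); R=ctrl.sense()['tool_rot']; q=(X-[.445,.2914,0])@R[:,:2]
    m=(abs(q[:,0])<.08)&(abs(q[:,1])<.13)&(X[:,2]>.03)&(X[:,2]<.2)
    if f=='w1': m&=(X[:,2]<.12)
    print(f,m.sum(),np.round(np.c_[q[m],X[m,2:]][::max(1,m.sum()//15)],3).tolist())
E
```

```text
top0 1456 [[-0.079, 0.129, 0.132], [-0.046, 0.125, 0.136], [-0.053, 0.113, 0.128], [-0.059, 0.112, 0.061], [-0.068, 0.103, 0.049], [-0.02, 0.125, 0.047], [0.025, 0.126, 0.188], [0.002, 0.122, 0.101], [-0.038, 0.103, 0.047], [0.029, 0.12, 0.17], [0.0, 0.115, 0.053], [0.026, 0.113, 0.151], [0.044, 0.119, 0.135], [0.025, 0.111, 0.054], [0.072, 0.127, 0.051], [0.079, 0.115, 0.031]]
w1 5986 [[0.08, 0.116, 0.035], [0.061, 0.117, 0.05], [0.048, 0.108, 0.043], [0.043, 0.117, 0.071], [0.04, 0.116, 0.115], [0.021, 0.103, 0.047], [0.014, 0.114, 0.062], [0.002, 0.121, 0.05], [-0.008, 0.115, 0.049], [-0.019, 0.115, 0.051], [-0.033, 0.093, 0.048], [-0.042, 0.103, 0.05], [-0.031, 0.129, 0.101], [-0.042, 0.117, 0.087], [-0.048, 0.116, 0.094], [-0.056, 0.112, 0.119]]
side0 786 [[0.027, 0.129, 0.197], [0.01, 0.124, 0.169], [0.012, 0.115, 0.148], [0.005, 0.118, 0.131], [0.016, 0.112, 0.115], [-0.071, 0.117, 0.128], [-0.048, 0.113, 0.113], [0.002, 0.117, 0.087], [-0.073, 0.123, 0.099], [0.031, 0.115, 0.06], [0.014, 0.116, 0.057], [0.008, 0.12, 0.05], [-0.043, 0.118, 0.058], [-0.066, 0.114, 0.058], [-0.032, 0.09, 0.043], [-0.064, 0.083, 0.036]]
```

Request:
{"op": "servo_tool", "data": {
  "plan": [
    {"dx": 0, "dy": 0.25, "dz": -5.5, "yaw": 0, "grip": 1},
    {"dx": 0, "dy": 0.25, "dz": -11, "yaw": 0, "grip": 1},
    {"dx": 0, "dy": 0.25, "dz": -16, "yaw": 0, "grip": 1},
    {"dx": 0, "dy": 0.25, "dz": -20, "yaw": 0, "grip": 0.6},
    {"dx": 0, "dy": 0.25, "dz": -21.8, "yaw": 0, "grip": 0.2}
  ],
  "squeeze": 10
}}

```text
clock: 3.38
position: [0.4444, 0.2902, 0.0023]
tool_rot: [[-0.482, 0.876, -0.003], [0.876, 0.482, -0.002], [-0.001, -0.004, -1.0]]
contact_force: [-0.2, -0.0, 0.5]
gripper_width: 0.0742
grasp_force: 0.0
```

Request:
{"op": "servo_tool", "data": {
  "plan": [
    {"dx": 0, "dy": 0, "dz": 0, "yaw": 0, "grip": 0},
    {"dx": 0, "dy": 0, "dz": 0, "yaw": 0, "grip": -1},
    {"dx": 0, "dy": 0, "dz": 0, "yaw": 0, "grip": -1},
    {"dx": 0, "dy": 0, "dz": 0, "yaw": 0, "grip": -1},
    {"dx": 0, "dy": 0, "dz": 0, "yaw": 0, "grip": -1}
  ]
}}

```text
clock: 4.0
position: [0.4451, 0.2926, 0.005]
tool_rot: [[-0.484, 0.875, 0.001], [0.875, 0.484, 0.0], [-0.0, 0.001, -1.0]]
contact_force: [-0.6, 0.6, -0.3]
gripper_width: 0.025
grasp_force: 0.0
```

Request:
{"op": "servo_tool", "data": {
  "plan": [
    {"dx": 0, "dy": 0, "dz": 0, "yaw": 0, "grip": -1},
    {"dx": 0, "dy": 0, "dz": 0, "yaw": 0, "grip": -1},
    {"dx": 0, "dy": 0, "dz": 0, "yaw": 0, "grip": -1},
    {"dx": 0, "dy": 0, "dz": 1, "yaw": 0, "grip": -1},
    {"dx": 0, "dy": 0, "dz": 2, "yaw": 0, "grip": -1}
  ],
  "squeeze": 10
}}

```text
clock: 4.62
position: [0.4446, 0.2927, 0.025]
tool_rot: [[-0.485, 0.875, -0.0], [0.875, 0.485, 0.0], [0.0, -0.0, -1.0]]
contact_force: [0.5, 0.7, -0.6]
gripper_width: 0.022
grasp_force: 10.0
```

Request:
{"op": "servo_tool", "data": {
  "plan": [
    {"dx": 0, "dy": 0, "dz": 4, "yaw": 0, "grip": -1},
    {"dx": 0, "dy": 0, "dz": 9, "yaw": 0, "grip": -1},
    {"dx": 0, "dy": 0, "dz": 14, "yaw": 0, "grip": -1},
    {"dx": 1, "dy": -2, "dz": 18, "yaw": 0, "grip": -1},
    {"dx": 3, "dy": -5, "dz": 20, "yaw": 4, "grip": -1}
  ]
}}

```text
clock: 5.25
position: [0.475, 0.2443, 0.2279]
tool_rot: [[-0.549, 0.836, 0.004], [0.836, 0.549, 0.001], [-0.002, 0.004, -1.0]]
contact_force: [-0.1, 0.0, -0.4]
gripper_width: 0.0222
grasp_force: 10.0
```

Request:
{"op": "servo_tool", "data": {
  "plan": [
    {"dx": 3, "dy": -4.4, "dz": 0, "yaw": 9, "grip": -1},
    {"dx": 6, "dy": -8.8, "dz": 0, "yaw": 18, "grip": -1},
    {"dx": 9, "dy": -13.2, "dz": 0, "yaw": 28, "grip": -1},
    {"dx": 12, "dy": -17.6, "dz": 0, "yaw": 38, "grip": -1},
    {"dx": 15, "dy": -22, "dz": 0, "yaw": 48.5, "grip": -1}
  ]
}}

```text
clock: 5.88
position: [0.6256, 0.0212, 0.2253]
tool_rot: [[-0.99, 0.142, 0.001], [0.142, 0.99, 0.0], [-0.001, 0.0, -1.0]]
contact_force: [-0.1, 0.2, -0.7]
gripper_width: 0.022
grasp_force: 10.0
```

Request:
{"op": "servo_tool", "data": {
  "plan": [
    {"dx": 0, "dy": 0, "dz": 0, "yaw": 0, "grip": -1},
    {"dx": 0, "dy": 0, "dz": 0, "yaw": 0, "grip": -1}
  ]
}}

```text
clock: 6.12
position: [0.6245, 0.0232, 0.2247]
tool_rot: [[-0.989, 0.149, -0.0], [0.149, 0.989, 0.001], [0.001, 0.001, -1.0]]
contact_force: [0.0, 0.1, -0.4]
gripper_width: 0.0218
grasp_force: 10.0
```

```bash
cat > w2.py <<'E'
from h import *
p,d,c=cap('wrist'); X=pts(d,c); np.savez('w2.npz',p=p,X=X)
s=ctrl.sense(); print(s['position'],s['tool_rot'].round(3).tolist(),s['contact_force'],s['gripper_width'])
a=p.copy(); save('w2.png',a)
# height map over the stage, rail coords
th=np.deg2rad(-8.6); u=np.array([np.cos(th),np.sin(th)]);v=np.array([-u[1],u[0]])
Q=X[...,:2]-[.625,.022]; S=Q@u; L=Q@v; Z=X[...,2]
print(np.round(np.c_[np.nan,np.arange(-20,22,4)[None]],0).tolist())
for s0 in range(-52,60,4):
    row=[]
    for l0 in range(-20,24,4):
        m=(abs(S*1000-s0)<2)&(abs(L*1000-l0)<2)&(Z<.12)
        row.append('%3d'%round(np.median(Z[m])*1000) if m.sum()>2 else ' --')
    print('%4d'%s0,' '.join(row))
E
python3 w2.py
```

```text
[0.62430567 0.02412176 0.224935  ] [[-0.989, 0.147, -0.0], [0.147, 0.989, 0.001], [0.0, 0.001, -1.0]] [-0.29491394 -0.13859314 -0.82988612] 0.021652053438375358
[[nan, -20.0, -16.0, -12.0, -8.0, -4.0, 0.0, 4.0, 8.0, 12.0, 16.0, 20.0]]
 -52  39  39  39  39  39  39  40  39  39  39  39
 -48  39  39  39  39  40  39  39  39  39  39  39
 -44  39  39  40  52  64  52  51  64  40  39  39
 -40  39  39  56  61  60  60  61  60  39  39  39
 -36  39  39  40  56  57  57  57  53  39  40  39
 -32  69  62  56  58  58  59  58  57  40  68  40
 -28  71  65  60  60  60  60  60  60  60  70  55
 -24  --  61  61  61  61  61  61  61  61  65  39
 -20  39  40  39  62  63  62  63  61  39  39  39
 -16  39  39  39  64  64  64  64  39  39  39  39
 -12  39  39  39  65  65  65  65  40  39  39  39
  -8  40  39  39  66  67  67  67  39  39  39  39
  -4  39  39  39  67  68  68  68  40  39  39  39
   0  39  40  39  68  68  69  69  39  39  39  39
   4  39  39  39  --  --  --  --  39  39  40  39
   8  --  --  --  --  --  --  --  --  --  --  --
  12  --  --  --  --  --  --  --  --  --  --  --
  16  --  --  --  --  --  --  --  --  --  --  --
  20  --  --  --  --  --  --  --  --  --  --  --
  24  --  --  --  --  --  --  --  --  --  --  --
  28  --  --  --  --  --  --  --  --  --  --  --
  32  --  --  --  --  --  --  --  --  --  --  --
  36  --  --  --  --  --  --  --  --  --  --  --
  40  --  --  --  --  --  --  --  --  --  --  --
  44  --  --  --  --  --  --  --  --  --  --  --
  48  --  --  --  --  --  --  --  --  --  --  --
  52  --  --  --  --  --  --  --  --  --  --  --
  56  --  --  --  --  --  --  --  --  --  --  --
```

View pics/w2.png

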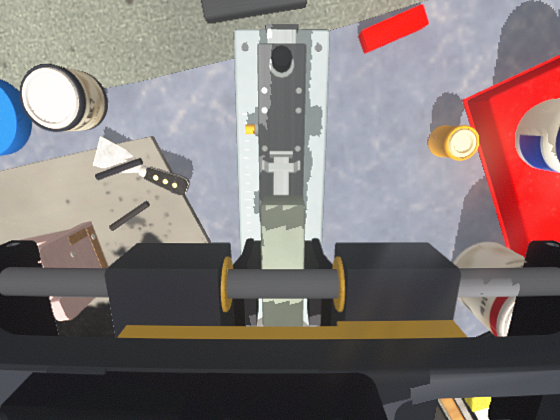

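The wrist view shows the cradle's lower half, with the stop and lower lugs near (280,158), the black knob at (281,60), and the held stick at (283,225). I'm extracting finer edges from the same data.

```bash
python3 - <<'E'
from h import *
for f in('w2','top0'):
    X=np.load(f+'.npz')['X'].reshape(-1,3); 
    c0=np.array([.625,.022])
    th=np.deg2rad(-8.6)
    u=np.array([np.cos(th),np.sin(th)]);v=np.array([-u[1],u[0]])
    S=(X[:,:2]-c0)@u*1e3; L=(X[:,:2]-c0)@v*1e3; Z=X[:,2]*1e3
    # bar
    b=(abs(L)<12)&(S>-20)&(S<(3 if f=='w2' else 20))&(abs(Z-69-.364*S)<5)
    print(f,'bar L',np.percentile(L[b],[1,50,99]).round(1),'fit',np.polyfit(S[b],Z[b],1).round(3),b.sum(),'Lslope',np.polyfit(S[b],L[b],1).round(3))
    bar=68.7+.364*S
    lug=(Z>bar+5)&(Z<90)&(S>-38)&(S<45)&(abs(L)<28)
    if f=='w2': lug&=S<0
    for side in(-1,1):
        for lo in ((1,0) if f=='top0' else (1,)):
            k=lug&(np.sign(L)==side)&((S<0) if lo else (S>0)); print('lug',side,'low' if lo else 'up',k.sum(),S[k].min().round(1) if k.any() else '',S[k].max().round(1) if k.any() else '',np.percentile(L[k],[0,50,100]).round(1) if k.any() else '',Z[k].max().round(1) if k.any() else '')
    k=(abs(L)<12)&(S<-36)&(S>-55)&(Z>61.5)&(Z<75); print('stop',k.sum(),np.percentile(S[k],[2,50,98]).round(1),np.percentile(Z[k],[50,98]).round(1),np.percentile(L[k],[1,99]).round(1))
    k=(abs(L)<20)&(S<-110)&(S>-160)&(Z>72)&(Z<95); print('knob',k.sum(),S[k].min().round(1),S[k].max().round(1),L[k].min().round(1),L[k].max().round(1),np.median(Z[k]).round(1))
    k=(abs(Z-39)<2.5)&(S>-110)&(S<-60)&(abs(L)<40); 
    print('plate L',np.percentile(L[k],[1,99]).round(1)); 
    for s0 in(-105,-65): 
        kk=(abs(Z-39)<2.5)&(abs(S-s0)<4)&(abs(L)<32); print(s0,L[kk].min().round(1),L[kk].max().round(1))
E
```

```text
w2 bar L [-9.  -0.7  6.6] fit [ 0.35  69.644] 304 Lslope [-0.035 -1.237]
lug -1 low 54 -36.0 -25.3 [-20.  -17.9 -15.1] 72.1
lug 1 low 55 -35.7 -25.4 [13.6 16.4 18.6] 71.6
stop 93 [-44.6 -42.7 -41.3] [64.3 66.4] [-11.9  10.5]
knob 396 -139.5 -121.2 -9.8 9.4 82.5
plate L [-25.2  23.9]
-105 -25.0 24.6
-65 -25.8 24.2
top0 bar L [-8.2 -0.4  7.5] fit [ 0.356 69.578] 101 Lslope [-0.019 -0.363]
lug -1 low 8 -35.0 -1.3 [-18.5 -16.7  -6.6] 74.1
lug -1 up 9 7.9 25.8 [-19.6 -17.   -0.3] 89.5
lug 1 low 9 -34.2 -26.5 [ 5.4 16.  18.2] 71.7
lug 1 up 9 18.6 27.0 [13.8 16.5 19.1] 88.8
stop 14 [-45.7 -43.9 -42. ] [64.8 67.8] [-11.5  11.1]
knob 48 -139.9 -122.2 -9.2 8.4 81.7
plate L [-24.3  24.7]
-105 -24.7 24.9
-65 -24.7 23.5
```

Request:
{"op": "servo_tool", "data": {
  "plan": [
    {"dx": -0.2, "dy": 0, "dz": -3, "yaw": 0, "grip": -1},
    {"dx": -0.4, "dy": -0.1, "dz": -7, "yaw": 0, "grip": -1},
    {"dx": -0.4, "dy": -0.1, "dz": -11, "yaw": 0, "grip": -1},
    {"dx": -0.4, "dy": -0.1, "dz": -12.5, "yaw": 0, "grip": -1},
    {"dx": -0.4, "dy": -0.1, "dz": -12.5, "yaw": 0, "grip": -1}
  ],
  "squeeze": 6
}}

```text
clock: 6.8
position: [0.6204, 0.0225, 0.0997]
tool_rot: [[-0.989, 0.147, -0.001], [0.147, 0.989, 0.0], [0.001, 0.0, -1.0]]
contact_force: [0.5, -0.4, -0.8]
gripper_width: 0.0219
grasp_force: 6.0
```

Request:
{"op": "servo_tool", "data": {
  "plan": [
    {"dx": 0, "dy": 0, "dz": 0, "yaw": 0, "grip": -1},
    {"dx": 0, "dy": 0, "dz": 0, "yaw": 0, "grip": -1}
  ]
}}

```text
clock: 7.05
position: [0.6219, 0.0218, 0.1013]
tool_rot: [[-0.989, 0.148, 0.003], [0.148, 0.989, -0.0], [-0.003, 0.0, -1.0]]
contact_force: [0.5, 0.2, 0.1]
gripper_width: 0.0217
grasp_force: 6.0
```

```bash
cat > side.py <<'E'
import sys
from h import *
p,d,c=cap('side'); X=pts(d,c); np.savez('s.npz',p=p,X=X)
s=ctrl.sense(); print(s['position'],s['tool_rot'].round(3)[:2,0],s['contact_force'].round(1),s['grasp_force'],s['gripper_width'])
a=cv2.resize(p[190:260,235:365],None,fx=6,fy=6,interpolation=2); save(sys.argv[1],a)
# wrist: height map rows of stick end
E
python3 side.py s1.png; python3 - <<'E'
from h import *
p,d,c=cap('wrist'); X=pts(d,c).reshape(-1,3); np.savez('w3.npz',p=p,X=X)
s=ctrl.sense(); T=s['position'];R=s['tool_rot']; q=(X-T)@R*1e3
m=(abs(q[:,1])<14)&(q[:,0]>8)&(q[:,0]<60)&(q[:,2]>-30)&(q[:,2]<-8)
print('stick end toolx',np.percentile(q[m,0],[2,50,98,99.5]).round(1),'tooly',np.percentile(q[m,1],[2,98]).round(1),'z',np.percentile(q[m,2],[5,50,95]).round(1),np.polyfit(q[m,0],q[m,2],1),np.polyfit(q[m,0],q[m,1],1),m.sum())
E
```

```text
[0.62169812 0.02170896 0.10096708] [-0.989  0.148] [-0.3 -0.3  0.1] 5.999932587146759 0.021536417181121
stick end toolx [ 8.4 21.1 33.9 34. ] tooly [-12.6  12.5] z [-18.4 -16.9 -13.1] [  0.0949286  -18.79854397] [-0.02762438  0.25936093] 2596
```

View pics/s1.png

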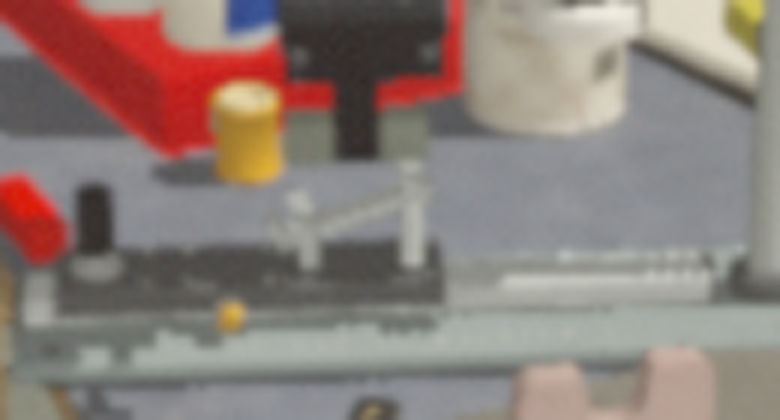

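The side view shows the stick level in the fingers above the empty cradle (sloping bar from (275,235) to (425,190)), with the knob at (95,215). I'm lowering it so the uphill end touches and the stick pivots in light fingers.

Request:
{"op": "servo_tool", "data": {
  "plan": [
    {"dx": -0.1, "dy": 0, "dz": -0.8, "yaw": 0, "grip": -1},
    {"dx": -0.1, "dy": 0, "dz": -1.2, "yaw": 0, "grip": -1},
    {"dx": -0.1, "dy": 0, "dz": -1.5, "yaw": 0, "grip": -1},
    {"dx": -0.1, "dy": 0, "dz": -1.8, "yaw": 0, "grip": -1},
    {"dx": -0.1, "dy": 0, "dz": -2.1, "yaw": 0, "grip": -1}
  ],
  "squeeze": 4
}}

```text
clock: 7.78
position: [0.6198, 0.0217, 0.0784]
tool_rot: [[-0.989, 0.148, -0.0], [0.148, 0.989, 0.0], [0.0, 0.0, -1.0]]
contact_force: [-1.4, 0.1, 1.5]
gripper_width: 0.022
grasp_force: 4.0
```

```bash
python3 side.py s2.png
```

```text
[0.61976162 0.02164052 0.07806434] [-0.989  0.148] [-1.6 -0.7  1.2] 4.0000952035188675 0.021952695542482813
```

View pics/s2.png

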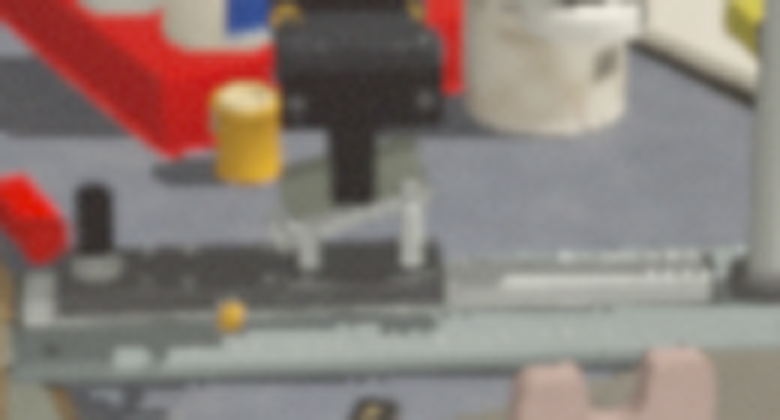

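The stick is pivoting onto the bar, with its lower end still slightly high at (300,205). I'll go down a little more.

Request:
{"op": "servo_tool", "data": {
  "plan": [
    {"dx": 0, "dy": 0, "dz": -0.2, "yaw": 0, "grip": -1},
    {"dx": 0, "dy": 0, "dz": -0.4, "yaw": 0, "grip": -1},
    {"dx": 0, "dy": 0, "dz": -0.5, "yaw": 0, "grip": -1},
    {"dx": 0, "dy": 0, "dz": -0.5, "yaw": 0, "grip": -1}
  ],
  "squeeze": 4
}}

```text
clock: 8.32
position: [0.62, 0.0217, 0.0736]
tool_rot: [[-0.989, 0.148, 0.0], [0.148, 0.989, 0.0], [-0.0, 0.0, -1.0]]
contact_force: [-0.8, -0.2, 0.0]
gripper_width: 0.0219
grasp_force: 4.0
```

```bash
python3 side.py s3.png
```

```text
[0.62001524 0.02167078 0.07364569] [-0.989  0.148] [-0.3  0.6 -0.1] 4.000003949586244 0.021978452593874726
```

View pics/s3.png

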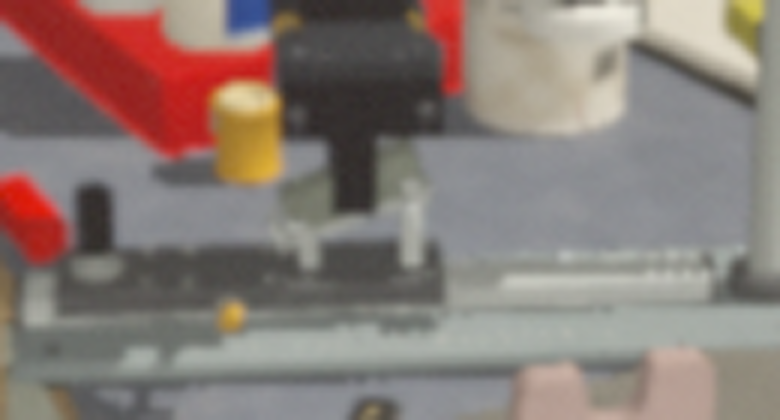

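The stick now lies nearly parallel to the bar, from (285,215) to (430,170), and there's almost no force. I'll go down until it presses.

Request:
{"op": "servo_tool", "data": {
  "plan": [
    {"dx": 0, "dy": 0, "dz": -0.1, "yaw": 0, "grip": -1},
    {"dx": 0, "dy": 0, "dz": -0.2, "yaw": 0, "grip": -1},
    {"dx": 0, "dy": 0, "dz": -0.2, "yaw": 0, "grip": -1}
  ],
  "squeeze": 4
}}

```text
clock: 8.75
position: [0.6205, 0.0216, 0.0724]
tool_rot: [[-0.989, 0.148, 0.002], [0.148, 0.989, -0.0], [-0.002, 0.0, -1.0]]
contact_force: [-0.9, 0.6, 4.9]
gripper_width: 0.0217
grasp_force: 4.0
```

```bash
cat > st.py <<'E'
from h import *
s=ctrl.sense(); print(s['position'],s['contact_force'].round(1),s['grasp_force'],s['gripper_width'],s['clock'])
for f in('side','wrist'):
    p,d,c=cap(f); X=pts(d,c).reshape(-1,3); np.savez(f+'_l.npz',p=p,X=X)
    th=np.deg2rad(-8.6); u=np.array([np.cos(th),np.sin(th)]);v=np.array([-u[1],u[0]])
    S=(X[:,:2]-[.625,.022])@u*1e3; L=(X[:,:2]-[.625,.022])@v*1e3; Z=X[:,2]*1e3
    # heights along rail at stick (max z per s bin), lateral
    for s0 in range(-44,44,4):
        m=(abs(S-s0)<2)&(abs(L+.6)<13)&(Z>45)&(Z<112)
        if m.sum()>2: print(f,s0,'exp top %.0f'%(69.7+.364*s0+22/np.cos(np.radians(20))),'z50/95',np.percentile(Z[m],[50,95]).round(1),'L',np.percentile(L[m],[2,98]).round(1),m.sum())
    k=(abs(L)<20)&(S<-60)&(S>-160)&(Z>72)&(Z<95); 
    if k.sum()>3: print('knob S',S[k].min().round(1),S[k].max().round(1),'L',L[k].min().round(1),L[k].max().round(1),k.sum())
E
python3 st.py
```

```text
[0.62053038 0.02157712 0.07236086] [-0.9  0.6  4.9] 4.000195129337953 0.02166567025193621 8.75
side -44 exp top 77 z50/95 [65.1 65.9] L [-12.9   3.7] 5
side -40 exp top 79 z50/95 [60.9 79.2] L [-12.1  10.2] 17
side -36 exp top 80 z50/95 [78.2 81.5] L [-11.5   5. ] 13
side -32 exp top 81 z50/95 [78.  84.2] L [-11.    6.5] 7
side -28 exp top 83 z50/95 [75.1 84.1] L [-13.2   3.2] 14
side -24 exp top 84 z50/95 [78.  86.5] L [-12.8   6.7] 17
side -20 exp top 86 z50/95 [78.7 88.5] L [-12.6  -1. ] 11
side -16 exp top 87 z50/95 [72.9 87.5] L [-12.5   8.3] 14
side -8 exp top 90 z50/95 [66.2 71.6] L [-13.   -7.7] 3
side 8 exp top 96 z50/95 [86.2 97.6] L [-12.3  -1.3] 11
side 12 exp top 97 z50/95 [91.8 99.7] L [-12.4   9.2] 12
side 16 exp top 99 z50/95 [ 89.1 100.1] L [-12.6   5.5] 22
side 20 exp top 100 z50/95 [ 73.9 102.3] L [-11.3   4.9] 19
side 24 exp top 102 z50/95 [ 63.7 100.7] L [-13.3  -0.7] 11
side 28 exp top 103 z50/95 [73.1 93.6] L [-12.6   1.1] 14
side 32 exp top 105 z50/95 [81.9 84.5] L [-9.   1.5] 4
knob S -140.6 -122.7 L -10.6 9.2 36
wrist -44 exp top 77 z50/95 [64.6 65.7] L [-12
[... 476 characters left out ...]
L [-13.5  12.1] 603
wrist -8 exp top 90 z50/95 [90.3 93. ] L [-12.6   9.4] 399
wrist -4 exp top 92 z50/95 [90.7 91.6] L [-12.4   9.2] 58
wrist 0 exp top 93 z50/95 [109.6 110.1] L [-12.7   9.4] 7
wrist 4 exp top 95 z50/95 [110.1 110.8] L [-12.7   9.5] 17
wrist 8 exp top 96 z50/95 [96.7 97.9] L [-12.2   9.1] 153
wrist 12 exp top 97 z50/95 [97.5 98.8] L [-12.    8.8] 380
wrist 16 exp top 99 z50/95 [ 99.  100.3] L [-12.    9.1] 385
wrist 20 exp top 100 z50/95 [100.2 101.2] L [-12.3   9.1] 268
wrist 24 exp top 102 z50/95 [78.2 79.8] L [11.  11.9] 19
wrist 28 exp top 103 z50/95 [80.2 81.3] L [11.  12.2] 22
wrist 32 exp top 105 z50/95 [81.1 81.7] L [11.  12.2] 8
knob S -129.6 -120.5 L -10.1 8.8 744
```

The stick is flush on the bar: heights are within 1 mm of expected all along, and it's centred within about 1 mm across. I'm relieving the push and releasing.

Request:
{"op": "servo_tool", "data": {
  "plan": [
    {"dx": 0, "dy": 0, "dz": 0.1, "yaw": 0, "grip": -0.45},
    {"dx": 0, "dy": 0, "dz": 0.1, "yaw": 0, "grip": -0.4},
    {"dx": 0, "dy": 0, "dz": 0.1, "yaw": 0, "grip": -0.2},
    {"dx": 0, "dy": 0, "dz": 0.1, "yaw": 0, "grip": 0.1},
    {"dx": 0, "dy": 0, "dz": 0.1, "yaw": 0, "grip": 0.1}
  ],
  "squeeze": 3
}}

```text
clock: 9.48
position: [0.6198, 0.0215, 0.0725]
tool_rot: [[-0.989, 0.148, -0.0], [0.148, 0.989, 0.0], [0.0, 0.0, -1.0]]
contact_force: [0.8, 0.8, 0.2]
gripper_width: 0.0446
grasp_force: 0.0
```

Request:
{"op": "servo_tool", "data": {
  "plan": [
    {"dx": 0, "dy": 0, "dz": 0, "yaw": 0, "grip": 0.1},
    {"dx": 0, "dy": 0, "dz": 0.5, "yaw": 0, "grip": 0.1},
    {"dx": 0, "dy": 0, "dz": 2, "yaw": 0, "grip": 0.1},
    {"dx": 0, "dy": 0, "dz": 5, "yaw": 0, "grip": 0.1},
    {"dx": -2, "dy": 0.3, "dz": 8, "yaw": 0, "grip": 0.1}
  ]
}}

```text
clock: 10.1
position: [0.6008, 0.0245, 0.1545]
tool_rot: [[-0.989, 0.149, 0.002], [0.149, 0.989, 0.001], [-0.001, 0.001, -1.0]]
contact_force: [0.4, -0.4, 0.8]
gripper_width: 0.0478
grasp_force: 0.0
```

Request:
{"op": "servo_tool", "data": {
  "plan": [
    {"dx": -4, "dy": 0.6, "dz": 0, "yaw": 0, "grip": 0.1},
    {"dx": -7, "dy": 1, "dz": 0, "yaw": 0, "grip": 0.1},
    {"dx": -7, "dy": 1, "dz": 0, "yaw": 0, "grip": 0.1},
    {"dx": -7, "dy": 1, "dz": 0, "yaw": 0, "grip": 0.1}
  ]
}}

```text
clock: 10.6
position: [0.5309, 0.0342, 0.1536]
tool_rot: [[-0.989, 0.149, 0.002], [0.149, 0.989, -0.001], [-0.002, -0.0, -1.0]]
contact_force: [-0.4, 0.4, 0.9]
gripper_width: 0.0476
grasp_force: 0.0
```

```bash
sed -i "s/('side','wrist')/('top','wrist')/" st.py; python3 st.py | grep -v "^side"; python3 side.py s4.png
```

```text
[0.53089044 0.03423604 0.1536026 ] [-0.4  0.4  0.9] 0.0 0.04763107870605133 10.6
wrist -44 exp top 77 z50/95 [64.  65.4] L [-12.3  10.3] 106
wrist -24 exp top 84 z50/95 [84.6 86. ] L [-11.9   8.9] 104
wrist -20 exp top 86 z50/95 [86.  87.2] L [-11.9   8.8] 137
wrist -16 exp top 87 z50/95 [87.3 88.7] L [-11.9   8.8] 131
wrist -12 exp top 89 z50/95 [88.8 90.5] L [-11.9   8.8] 137
wrist -8 exp top 90 z50/95 [90.1 91.6] L [-11.9   8.8] 129
wrist -4 exp top 92 z50/95 [91.1 92.1] L [-11.7   8.9] 60
knob S -140.5 -121.8 L -9.7 9.4 519
[0.53072408 0.03455026 0.15287219] [-0.989  0.149] [0.1 0.8 0.1] 0.0 0.047937188507807336
```

The stick stayed flush and centred after release, and the stage barely moved. Knob centre is about (0.4955, 0.0414). I'm going to grip it.

Request:
{"op": "servo_tool", "data": {
  "plan": [
    {"dx": -3.5, "dy": 0.7, "dz": 0, "yaw": 0, "grip": 0.2},
    {"dx": -3.5, "dy": 0.7, "dz": -3, "yaw": 0, "grip": 0.2},
    {"dx": -3.5, "dy": 0.7, "dz": -7, "yaw": 0, "grip": 0.2},
    {"dx": -3.5, "dy": 0.7, "dz": -10.4, "yaw": 0, "grip": 0.2},
    {"dx": -3.5, "dy": 0.7, "dz": -10.4, "yaw": 0, "grip": 0}
  ],
  "squeeze": 30
}}

```text
clock: 11.38
position: [0.493, 0.042, 0.0465]
tool_rot: [[-0.989, 0.148, -0.005], [0.148, 0.989, 0.002], [0.006, 0.001, -1.0]]
contact_force: [-0.3, 0.6, 0.1]
gripper_width: 0.0479
grasp_force: 0.0
```

Request:
{"op": "servo_tool", "data": {
  "plan": [
    {"dx": 0, "dy": 0, "dz": 0, "yaw": 0, "grip": -0.4},
    {"dx": 0, "dy": 0, "dz": 0, "yaw": 0, "grip": -1},
    {"dx": 0, "dy": 0, "dz": 0, "yaw": 0, "grip": -1},
    {"dx": 0, "dy": 0, "dz": 0, "yaw": 0, "grip": -1},
    {"dx": 0, "dy": 0, "dz": 0, "yaw": 0, "grip": -1}
  ]
}}

```text
clock: 12.0
position: [0.4957, 0.0418, 0.0495]
tool_rot: [[-0.989, 0.148, 0.002], [0.148, 0.989, -0.0], [-0.002, 0.0, -1.0]]
contact_force: [-0.8, 0.8, 5.6]
gripper_width: 0.0182
grasp_force: 30.0
```

Request:
{"op": "servo_tool", "data": {
  "plan": [
    {"dx": 0, "dy": 0, "dz": 0, "yaw": 0, "grip": -1},
    {"dx": 0, "dy": 0, "dz": 0, "yaw": 0, "grip": -1}
  ]
}}

```text
clock: 12.25
position: [0.4957, 0.0418, 0.0495]
tool_rot: [[-0.989, 0.148, 0.002], [0.148, 0.989, -0.0], [-0.002, 0.0, -1.0]]
contact_force: [-1.0, 0.5, 5.9]
gripper_width: 0.0183
grasp_force: 30.0
```

The knob is gripped (18.3 mm opening, 30 N). I'll slide the first stretch gently, and estimate the lens position from the stored top and side pictures.

Request:
{"op": "servo_tool", "data": {
  "plan": [
    {"dx": 0.3, "dy": -0.05, "dz": 0, "yaw": 0, "grip": -1},
    {"dx": 0.9, "dy": -0.14, "dz": 0, "yaw": 0, "grip": -1},
    {"dx": 1.8, "dy": -0.27, "dz": 0, "yaw": 0, "grip": -1},
    {"dx": 2.8, "dy": -0.42, "dz": 0, "yaw": 0, "grip": -1},
    {"dx": 3.8, "dy": -0.57, "dz": 0, "yaw": 0, "grip": -1}
  ]
}}

```text
clock: 12.88
position: [0.5321, 0.0361, 0.0495]
tool_rot: [[-0.989, 0.148, -0.002], [0.148, 0.989, -0.001], [0.002, -0.001, -1.0]]
contact_force: [-5.8, 1.3, 11.6]
gripper_width: 0.0183
grasp_force: 30.0
```

Request:
{"op": "servo_tool", "data": {
  "plan": [
    {"dx": 0.9, "dy": -0.14, "dz": 0, "yaw": 0, "grip": -1},
    {"dx": 1.7, "dy": -0.26, "dz": 0, "yaw": 0, "grip": -1},
    {"dx": 2, "dy": -0.3, "dz": 0, "yaw": 0, "grip": -1},
    {"dx": 2, "dy": -0.3, "dz": 0, "yaw": 0, "grip": -1}
  ]
}}

```text
clock: 13.38
position: [0.5538, 0.0326, 0.0495]
tool_rot: [[-0.989, 0.149, 0.001], [0.149, 0.989, -0.0], [-0.002, -0.0, -1.0]]
contact_force: [0.6, -0.0, 6.6]
gripper_width: 0.0183
grasp_force: 30.0
```

```bash
python3 st.py; python3 - <<'E'
from h import *
for f in('top0','side_l','side0'):
    z=np.load(f+'.npz'); X=z['X'].reshape(-1,3)
    th=np.deg2rad(-8.6); u=np.array([np.cos(th),np.sin(th)]);v=np.array([-u[1],u[0]])
    S=(X[:,:2]-[.625,.022])@u*1e3; L=(X[:,:2]-[.625,.022])@v*1e3; Z=X[:,2]*1e3
    for a,b in((158,172),(172,190),(190,240),(240,300),(300,330)):
        k=(S>30)&(S<230)&(abs(L)<50)&(Z>a)&(Z<b)
        if k.sum()>5: print(f,a,b,k.sum(),'S',np.percentile(S[k],[1,50,99]).round(),'L',np.percentile(L[k],[1,99]).round())
    k=(S>-220)&(S<280)&(abs(L)<60)&(abs(Z-15)<3); h=S[k]; print('plate end S',np.percentile(h,[0,.3,99.7]).round())
E
```

```text
[0.55379765 0.03264641 0.04951092] [ 0.6 -0.   6.6] 30.00040853396058 0.01826027328497722 13.375
knob S -82.9 -60.5 L -20.0 19.2 1005
top0 158 172 29 S [ 76.  81. 106.] L [-31.  25.]
top0 172 190 192 S [ 76.  90. 112.] L [-30.  30.]
top0 190 240 422 S [ 82. 107. 217.] L [-41.  36.]
top0 240 300 719 S [ 85. 186. 221.] L [-34.  31.]
top0 300 330 526 S [ 87. 105. 206.] L [-22.  20.]
plate end S [-173. -172.  276.]
side_l 158 172 99 S [ 31. 112. 210.] L [-32.  23.]
side_l 172 190 192 S [ 77. 111. 209.] L [-32.  17.]
side_l 190 240 631 S [ 81. 146. 221.] L [-44.   0.]
side_l 240 300 613 S [ 83. 123. 219.] L [-32.  11.]
side_l 300 330 212 S [ 85. 105. 205.] L [-25.  14.]
plate end S [-174. -172.  230.]
side0 158 172 91 S [ 76. 115. 210.] L [-33.  -2.]
side0 172 190 187 S [ 77. 111. 210.] L [-32.  21.]
side0 190 240 629 S [ 82. 146. 221.] L [-43.  -3.]
side0 240 300 619 S [ 83. 123. 218.] L [-29.  13.]
side0 300 330 206 S [ 85. 105. 205.] L [-25.  14.]
plate end S [-173. -172.  228.]
```

The ring's near edge is at S≈76 mm, so the lens is at S≈107 and the notch lies about 49–53 mm further on. I'll slide 42 mm, then creep.

Request:
{"op": "servo_tool", "data": {
  "plan": [
    {"dx": 0.5, "dy": -0.07, "dz": 0, "yaw": 0, "grip": -1},
    {"dx": 1.4, "dy": -0.21, "dz": 0, "yaw": 0, "grip": -1},
    {"dx": 2.4, "dy": -0.36, "dz": 0, "yaw": 0, "grip": -1},
    {"dx": 3.4, "dy": -0.51, "dz": 0, "yaw": 0, "grip": -1},
    {"dx": 3.9, "dy": -0.59, "dz": 0, "yaw": 0, "grip": -1}
  ]
}}

```text
clock: 14.1
position: [0.5916, 0.0267, 0.0495]
tool_rot: [[-0.989, 0.149, -0.001], [0.149, 0.989, -0.001], [0.001, -0.001, -1.0]]
contact_force: [-4.9, -1.0, 9.6]
gripper_width: 0.0181
grasp_force: 30.0
```

Request:
{"op": "servo_tool", "data": {
  "plan": [
    {"dx": 0.1, "dy": -0.02, "dz": 0, "yaw": 0, "grip": -1},
    {"dx": 0.2, "dy": -0.03, "dz": 0, "yaw": 0, "grip": -1},
    {"dx": 0.2, "dy": -0.03, "dz": 0, "yaw": 0, "grip": -1}
  ]
}}

```text
clock: 14.48
position: [0.5939, 0.0264, 0.0495]
tool_rot: [[-0.989, 0.149, -0.0], [0.149, 0.989, -0.001], [0.0, -0.001, -1.0]]
contact_force: [-3.2, 0.2, 7.2]
gripper_width: 0.0183
grasp_force: 30.0
```

Request:
{"op": "servo_tool", "data": {
  "plan": [
    {"dx": 0.1, "dy": -0.02, "dz": 0, "yaw": 0, "grip": -1},
    {"dx": 0.2, "dy": -0.03, "dz": 0, "yaw": 0, "grip": -1},
    {"dx": 0.2, "dy": -0.03, "dz": 0, "yaw": 0, "grip": -1}
  ]
}}

```text
clock: 14.85
position: [0.5958, 0.0261, 0.0495]
tool_rot: [[-0.989, 0.148, -0.0], [0.148, 0.989, -0.001], [0.0, -0.001, -1.0]]
contact_force: [-3.8, -0.4, 7.5]
gripper_width: 0.0183
grasp_force: 30.0
```

Request:
{"op": "servo_tool", "data": {
  "plan": [
    {"dx": 0.1, "dy": -0.02, "dz": 0, "yaw": 0, "grip": -1},
    {"dx": 0.2, "dy": -0.03, "dz": 0, "yaw": 0, "grip": -1},
    {"dx": 0.2, "dy": -0.03, "dz": 0, "yaw": 0, "grip": -1}
  ]
}}

```text
clock: 15.22
position: [0.5986, 0.0256, 0.0495]
tool_rot: [[-0.989, 0.149, 0.001], [0.149, 0.989, -0.001], [-0.002, -0.001, -1.0]]
contact_force: [0.3, -0.5, 4.6]
gripper_width: 0.018
grasp_force: 30.0
```

The force jumped from −3.8 to +0.3 N, so the ball is starting to draw the stage in. I'll creep in 1 mm steps.

Request:
{"op": "servo_tool", "data": {
  "plan": [
    {"dx": 0.1, "dy": -0.015, "dz": 0, "yaw": 0, "grip": -1},
    {"dx": 0.1, "dy": -0.015, "dz": 0, "yaw": 0, "grip": -1}
  ]
}}

```text
clock: 15.48
position: [0.5998, 0.0255, 0.0496]
tool_rot: [[-0.989, 0.149, 0.002], [0.149, 0.989, -0.001], [-0.002, -0.0, -1.0]]
contact_force: [0.2, 0.1, 4.8]
gripper_width: 0.0186
grasp_force: 30.0
```

Request:
{"op": "servo_tool", "data": {
  "plan": [
    {"dx": 0.1, "dy": -0.015, "dz": 0, "yaw": 0, "grip": -1},
    {"dx": 0.1, "dy": -0.015, "dz": 0, "yaw": 0, "grip": -1}
  ]
}}

```text
clock: 15.72
position: [0.6014, 0.0252, 0.0495]
tool_rot: [[-0.989, 0.149, 0.003], [0.149, 0.989, -0.001], [-0.003, -0.0, -1.0]]
contact_force: [2.3, -0.5, 4.9]
gripper_width: 0.0181
grasp_force: 30.0
```

Request:
{"op": "servo_tool", "data": {
  "plan": [
    {"dx": 0.1, "dy": -0.015, "dz": 0, "yaw": 0, "grip": -1},
    {"dx": 0.1, "dy": -0.015, "dz": 0, "yaw": 0, "grip": -1}
  ]
}}

```text
clock: 15.98
position: [0.6021, 0.0251, 0.0495]
tool_rot: [[-0.989, 0.149, 0.003], [0.149, 0.989, -0.001], [-0.003, -0.0, -1.0]]
contact_force: [0.8, -1.4, 5.5]
gripper_width: 0.0183
grasp_force: 30.0
```

Request:
{"op": "servo_tool", "data": {
  "plan": [
    {"dx": 0.1, "dy": -0.015, "dz": 0, "yaw": 0, "grip": -1},
    {"dx": 0.1, "dy": -0.015, "dz": 0, "yaw": 0, "grip": -1}
  ]
}}

```text
clock: 16.23
position: [0.6025, 0.0251, 0.0495]
tool_rot: [[-0.989, 0.149, 0.001], [0.149, 0.989, -0.001], [-0.001, -0.001, -1.0]]
contact_force: [-0.1, -0.1, 7.7]
gripper_width: 0.0184
grasp_force: 30.0
```

Request:
{"op": "servo_tool", "data": {
  "plan": [
    {"dx": 0.1, "dy": -0.015, "dz": 0, "yaw": 0, "grip": -1},
    {"dx": 0.1, "dy": -0.015, "dz": 0, "yaw": 0, "grip": -1}
  ]
}}

```text
clock: 16.48
position: [0.6026, 0.0251, 0.0495]
tool_rot: [[-0.989, 0.149, -0.001], [0.149, 0.989, -0.001], [0.001, -0.001, -1.0]]
contact_force: [-3.2, -0.7, 8.8]
gripper_width: 0.0183
grasp_force: 30.0
```

Request:
{"op": "servo_tool", "data": {
  "plan": [
    {"dx": 0.1, "dy": -0.015, "dz": 0, "yaw": 0, "grip": -1},
    {"dx": 0.1, "dy": -0.015, "dz": 0, "yaw": 0, "grip": -1}
  ]
}}

```text
clock: 16.73
position: [0.6027, 0.025, 0.0495]
tool_rot: [[-0.989, 0.148, -0.003], [0.148, 0.989, -0.001], [0.002, -0.002, -1.0]]
contact_force: [-5.1, -1.3, 11.9]
gripper_width: 0.0179
grasp_force: 30.0
```

The stage holds at x≈0.6026 while the command runs ahead and the force builds, so it's in the notch. I'm backing the command off to take out the push.

Request:
{"op": "servo_tool", "data": {
  "plan": [
    {"dx": -0.1, "dy": 0.015, "dz": 0, "yaw": 0, "grip": -1},
    {"dx": -0.2, "dy": 0.03, "dz": 0, "yaw": 0, "grip": -1},
    {"dx": -0.2, "dy": 0.03, "dz": 0, "yaw": 0, "grip": -1},
    {"dx": -0.2, "dy": 0.03, "dz": 0, "yaw": 0, "grip": -1}
  ]
}}

```text
clock: 17.23
position: [0.6026, 0.0251, 0.0495]
tool_rot: [[-0.989, 0.149, 0.001], [0.149, 0.989, -0.001], [-0.001, -0.0, -1.0]]
contact_force: [-0.6, -0.6, 6.9]
gripper_width: 0.0179
grasp_force: 30.0
```

```bash
python3 - <<'E'
from h import *
s=ctrl.sense(); print(s['position'],s['contact_force'].round(1),s['grasp_force'],s['gripper_width'],s['clock'])
th=np.deg2rad(-8.6); u=np.array([np.cos(th),np.sin(th)]);v=np.array([-u[1],u[0]])
D=(s['position'][:2]-[.625,.022])@u*1e3+130.35
for f in('side',):
    p,d,c=cap(f); X=pts(d,c).reshape(-1,3)
    S=(X[:,:2]-[.625,.022])@u*1e3-D; L=(X[:,:2]-[.625,.022])@v*1e3; Z=X[:,2]*1e3
    print('D',D)
    for s0 in range(-44,44,6):
        m=(abs(S-s0)<3)&(abs(L+.6)<13)&(Z>45)&(Z<112)
        if m.sum()>2: print(f,s0,'exp top %.0f'%(69.7+.364*s0+22/np.cos(np.radians(20))),np.percentile(Z[m],[50,97]).round(1),'L',np.percentile(L[m],[2,98]).round(1),m.sum())
    save('s5.png',cv2.resize(p[185:260,265:395],None,fx=6,fy=6,interpolation=2))
E
```

```text
[0.60255155 0.02506384 0.04952062] [-0.6 -0.6  6.9] 30.001164134591818 0.017940709185040763 17.225
D 107.69579833416975
side -44 exp top 77 [64.3 65.5] L [-11.5   8.1] 8
side -38 exp top 79 [68.5 81.4] L [-12.    6.8] 18
side -32 exp top 81 [75.6 83.4] L [-13.2   6.6] 22
side -26 exp top 84 [78.5 85.9] L [-12.6   8.4] 20
side -20 exp top 86 [78.1 89.3] L [-12.3   5.8] 22
side -14 exp top 88 [79.3 90.6] L [-12.4   5.7] 19
side -8 exp top 90 [84.2 93.6] L [-12.5   4.2] 22
side -2 exp top 92 [84.3 94.4] L [-13.4   5.1] 20
side 4 exp top 95 [87.5 97.5] L [-12.5   7.4] 18
side 10 exp top 97 [88.1 99. ] L [-13.3   6.8] 21
side 16 exp top 99 [ 88.2 102.1] L [-13.2   5.8] 24
side 22 exp top 101 [ 69.1 101.8] L [-13.3   8.1] 31
side 28 exp top 103 [59.9 92. ] L [-12.8  -2.7] 17
side 34 exp top 105 [81.7 83. ] L [-7.3  2.6] 3
```

View pics/s5.png

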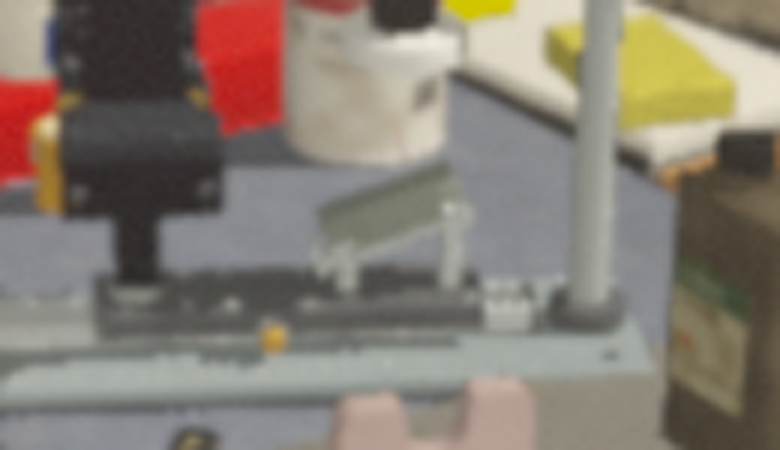

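The picture shows the stick lying in the cradle from (320,220) to (465,190), under the head at about (405,10), with the knob held at (138,270). The stage sits in the notch with almost no push on it, matching the lens distance (107.7 mm against 107), so I'm handing in.

```bash
python3 -c "
from cell import ctrl; print(ctrl.finish_job())"
```

```text
the job is handed in; nothing more can be done
None
```

The job is handed in; no verdict came back. The stick lies flush in the cradle, untouched since I let it go. The stage is in the notch by feel and by the measured lens distance, and the knob is still gripped at 30 N.

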